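# Bench-pin board home in its rail notch

### The arm

A 7-joint arm with a two-finger parallel gripper is mounted at the origin on the work surface. World frame = base frame: x ahead of the robot, y to its left, z up, the work surface at z = 0. Lengths are in m, angles in rad, forces in N, time in s.
With the tool pointing down it reaches from about 0.4 to 0.9 m from the base axis. Payload 5.6 kg.
Tool frame: the origin (TCP) lies midway between the tips of the shut fingers; the grasp point (between the pads) lies 19 mm behind it; z points along the fingers, y is the line along which they close (so a half turn about z gives the same grasp; the last joint's range is limited). The gripper opens to 92 mm and grips with 3 to 60 N. Pads are 20 mm wide; open, the fingers measure 128 mm over their backs; the gripper's body (75 mm by 189 mm) begins 69 mm behind the grasp point.
Start: joints at [1.124, 0.468, -0.012, 1.603, 0.006, 1.071, -0.056], TCP at [0.255, -0.598, 0.215] pointing down, gripper open.
Joint ranges: [-2.53, 2.53], [-0.31, 2.02], [-1.57, 1.55], [0.28, 2.44], [-1.29, 4.43], [0.15, 1.84], [-2.92, 2.92]. Speed limits (rad/s): [2.57, 2.57, 3.14, 3.14, 3.14, 3.14, 3.14].

### API

Orientations are given as a 3x3 rotation matrix whose columns are the frame's x, y, z axes.
In Python, from station import env, effector, solver, viewer, workorder, search_frame, tip_of gives the robot as it stands. Calls block until the motion is done:
- env.reach(position, orientation): joint-space move of the TCP to a pose.
- env.movel(position, frame=None, rate=0.15): straight line of the TCP; frame=None keeps the orientation; rate is the mean speed in m/s.
- env.goto_joints(angles): joint-space move.
- effector.release() and effector.grasp(squeeze=None): open the fingers fully, or close them until they stop; squeeze is the grip in N (None keeps the last).
- env.pause(seconds).
- solver.inverse_kinematics(position, orientation): joint angles nearest the present ones, or None.
- env.sense(): the state.
- viewer.read_camera(name): name is "scene" or "top" or "wrist"; returns (picture, depth): 400x640x3 uint8, red, green, blue; 400x640 float32, m along the optical axis (not along the pixel's ray), 0 where there is no reading.
- viewer.camera_info(name): a dict with "intrinsics" (3x3 intrinsics, pixels), "eye" and "rotation" of the camera in the world; the wrist camera has in their place "T_tool_cam" (4x4, takes a point from camera to tool coordinates, whose origin is the TCP and whose axes are the flange's). Camera axes: x right, y up, looking along -z (the intrinsics and any distortion apply to the point x, -y, -z); pixel columns grow to the right and rows downward; lengths in m; the calibration is good to about 2 mm. The wrist camera is an equidistant fisheye: a pixel r from the principal point sees the ray r / f radians off the axis. A picture is of the moment at which its call begins: read the wrist's pose just before it. camera_info takes no time and is no camera call.
A pose or a line that the arm cannot do raises env.PlanningError and nothing moves.
- workorder.finish_job(): hands the job in; it is judged then, once.
Trained networks look in the newest picture that a camera, given by its name, has taken for a name from the list of things; names that differ only in an ending like _2 or _b are one class to them, and where a whole thing is asked for, a point or a joint stands for the part that bears it (a point fixed in the world has none). Each returns a list of dicts, best first, with "score" (0 to 1); they miss things now and then, are a little off and sometimes report something else, mostly with a low value. They report only what shows in the picture. A call takes as long as a camera call. They do not tell look-alikes from the thing itself.
- search_frame(camera, name): "at" ([x, y, z] in m, in world coordinates, good to about 4 mm: the middle of the surface that is visible of it).
- tip_of(camera, name): "at" ([x, y, z] in m, in world coordinates, good to about 4 mm: a listed point, or the origin of a listed thing).
The state is a dict: "t": time; "joint_positions": joint angles; "joint_velocities": joint speeds; "tau": joint torques, N m; "ee_pos": TCP position; "tcp_rot": TCP orientation; "wrist_force": force on the tool from outside, world axes, zero at the start; "moment": the same for the moment, N m; "gripper_width": finger opening in m; "grasp_force": force on a finger pad.
Only numpy, scipy, OpenCV 4.12 (cv2) and the standard library are available. Lean on these libraries where they do the work, as an engineer would, in place of code of your own. Each camera call takes 0.05 s, during which the arm holds its last target. There are 200 camera calls.

### The job

With a fingertip, gently push the wooden bench-pin board along its rails, away from the robot, until you feel it drop into its notches. Then push the peg of the little wooden turn button so that its arm swings fully across over the board. Do not lift, carry or tip the board, and leave everything else on the bench where it stands.

Things in the scene. Friction and masses are not known exactly. Their poses are not given: they have to be found in the camera images.
- mount: Fixed rail mount: dark steel plate 350 x 200 x 10 mm with two steel rails along its x (away from the robot; y left, z up), from x = -165 to 165 mm. Origin: centre of the plate's underside, on the bench. Rail tops are 34 mm above the bench, 24 to 60 mm either side of the centre line; between them only the plate. The near end is open, a 50 mm high wooden stop closes the far end.
- cheek (a point): Middle of the top edge of the mount's left wooden side cheek (y = 65.5 mm; the right one mirrors it). The cheeks run the length of the rails, are 50 mm high, 8 mm thick, 123 mm apart inside, and guide the board with 1.5 mm play each side. Work between them with the gripper shut.
- notch (a point): Centre of the front notch in the left rail (x = 110, y = 33 mm on the mount), at rail-top height. Each rail has two notches 16 mm long, 6 mm deep: this one, in its inner half, for a front foot, and one in its outer half at x = -10 mm for a rear foot. All four feet drop in at once.
- board: Loose wooden board, 0.25 to 0.5 kg, slab 150 (x, along the rails) x 120 x 14 mm on four feet 8 mm high; a pale bench pin with a V mouth, 44 mm wide, 18 mm high, on top. Origin: centre of the slab's underside; near edge at x = -75 mm. Underside 42 mm above the bench while sliding, 36 mm when home. Starts 55 to 100 mm short of home. Slides at 1 to 3 N (up to 8 N for an instant as it starts); struck hard it may skip the notches.
- seat (a point): Fixed point where the board's origin lies when home: 50 mm beyond the mount's origin along the mount's x, 36 mm above the bench, same axes. The feet are 10 mm long, so 3 mm play each way along x. Once they have dropped, the notch ends stop the board dead: the pushing force rises clearly.
- button (a joint): Wooden turn button on the mount's left; vertical pivot at x = 30, y = 84 mm on the mount. 0 (starts 0 to 0.3 rad): arm points along the rails towards the robot; it turns counter-clockwise seen from above to its stop at 1.57: arm across over the board. Arm 50 mm long, 18 wide, 53 to 61 mm above the bench: it clears the board only when that is home. Stays where left.
- peg (a point): Centre of the top face of the upright wooden peg on the button's arm: 12 mm in diameter, 34 mm tall, top 95 mm above the bench, 36 mm from the pivot. About 1 N pushes it round.
- jar: small closed glass jar with a metal cap, 48 mm across, 55 mm tall, standing beside the mount; origin: centre of its foot. Bystander
- ringbox: closed ring box in grey cloth, 50 x 50 x 42 mm; origin: centre of its underside. Bystander
- loupe: black eye loupe standing on its narrow end, 46 mm across, 35 mm tall; origin: centre of its foot. Bystander
- anvil: flat square steel bench block, 64 x 64 x 20 mm; origin: centre of its underside. Bystander
- pliers: small pliers lying flat, 125 mm long along its x, 55 mm wide, 12 mm high; origin at the rivet, on the table. Bystander
Mind the look-alikes: they are no part of the job. What is meant by the board is not blue, and is the smaller of those in its own colour.

How it is judged:
By the outcome, as a careful person would: the job done as asked, in the order asked, and still so for the second after the job is handed in, with the robot touching nothing.
It also fails if it takes over 53 s, if anything falls off the work surface, if the arm or the gripper's body presses on something with over 40 N, if the wrist force passes 120 N, or if a joint passes its speed limit or range.

## Working session

There is one attempt and no reset: what is moved stays moved. The work goes in short steps, each a Python script; the robot and the scene stay as the last script left them, time stands still between calls to the robot, and variables do not carry over. Pictures are saved under pics/ and viewed, at most 10 in all, crops included, and the job is handed in when it is done.

```bash
ls; mkdir -p pics; cat > h.py <<'E'
from station import env, effector, solver, viewer, workorder, search_frame, tip_of
import numpy as np, cv2
E
python3 - <<'E'
from h import *
for c in("scene","top"):
    p,d=viewer.read_camera(c); cv2.imwrite(f"pics/{c}0.png",p[:,:,::-1]); np.save(f"pics/{c}d.npy",d)
    i=viewer.camera_info(c); print(c,{k:np.round(v,3).tolist() if not isinstance(v,str) else v for k,v in i.items()})
    for n in("mount","board","cheek","notch","seat","button","peg","jar"):
        try: print(n,[(np.round(r["at"],3).tolist(),round(r["score"],2)) for r in tip_of(c,n)[:4]])
        except Exception as e: print(n,e)
s=env.sense(); print(s["t"],s["ee_pos"],s["gripper_width"],s["tcp_rot"])
E
```

```text
pics
scene {'intrinsics': [[364.546, 0.0, 322.926], [0.0, 364.546, 199.295], [0.0, 0.0, 1.0]], 'eye': [0.966, 0.24, 0.564], 'rotation': [[-0.414, -0.634, 0.653], [0.91, -0.285, 0.301], [-0.005, 0.719, 0.695]]}
mount [([0.614, -0.011, -0.002], 0.61)]
board [([0.307, 0.195, 0.012], 0.95), ([0.342, -0.216, 0.007], 0.86), ([0.595, -0.012, 0.038], 0.82)]
cheek [([0.614, 0.052, 0.05], 0.86)]
notch [([0.724, 0.032, 0.037], 0.63)]
seat [([0.666, -0.01, 0.034], 0.66), ([0.595, -0.015, 0.039], 0.65)]
button it knows: anvil, board, cheek, jar, loupe, mount, notch, peg, pliers, ringbox, seat
peg [([0.603, 0.064, 0.094], 0.64)]
jar [([0.536, -0.189, -0.001], 0.69)]
top {'intrinsics': [[450.487, 0.0, 318.149], [0.0, 450.487, 205.051], [0.0, 0.0, 1.0]], 'eye': [0.392, 0.021, 1.135], 'rotation': [[0.025, 0.99, -0.136], [-1.0, 0.023, -0.015], [-0.011, 0.137, 0.991]]}
mount [([0.722, 0.025, 0.035], 0.59), ([0.664, -0.009, 0.036], 0.49)]
board [([0.305, 0.201, 0.008], 0.91), ([0.343, -0.218, 0.007], 0.74), ([0.592, -0.016, 0.04], 0.72)]
cheek [([0.665, -0.008, 0.036], 0.59), ([0.609, 0.05, 0.05], 0.57)]
notch [([0.721, 0.028, 0.035], 0.76), ([0.591, -0.018, 0.039], 0.61)]
seat [([0.668, -0.01, 0.035], 0.82)]
button it knows: anvil, board, cheek, jar, loupe, mount, notch, peg, pliers, ringbox, seat
peg [([0.603, 0.062, 0.098], 0.55)]
jar [([0.535, -0.188, 0.003], 0.62)]
0.8 [ 0.25535107 -0.59772505  0.21461839] 0.0915388045911768 [[ 9.19579669e-01  3.92903587e-01 -6.57414704e-05]
 [ 3.92903585e-01 -9.19579671e-01 -4.27745491e-05]
 [-7.72607935e-05  1.35045463e-05 -9.99999997e-01]]
```

View pics/top0.png

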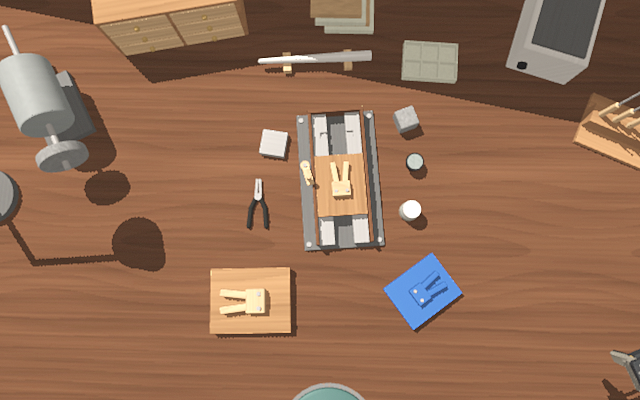

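View pics/scene0.png

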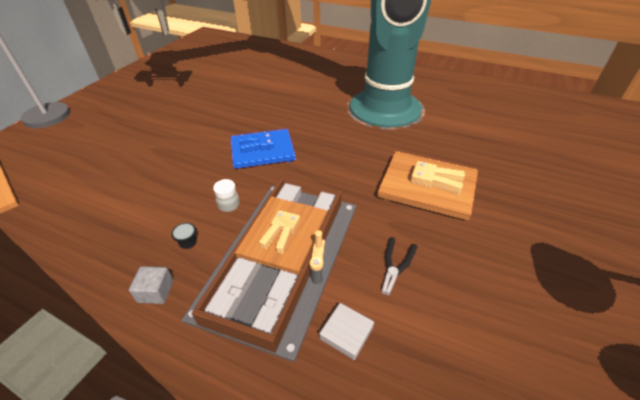

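Top view: the board in the mount (about px 340,185) is natural wood and smaller than the wooden look-alike (250,300); the blue one (423,290) is out too. The peg is at about (306,172), on the mount's left. The fits agree on mount yaw near 5°, with the board about 74 mm short of home and the button at about 0.15 rad. I'll push the board now.

```bash
cat >> h.py <<'E'
# mount fit (2-D Procrustes) from averaged detections: cheek, notch, seat
L=np.array([[0,.0655],[.110,.033],[.05,0]]); W=np.array([[.6115,.051],[.7225,.030],[.667,-.010]])
l=(L-L.mean(0))@[1,1j]; w=(W-W.mean(0))@[1,1j]
yaw=np.angle(np.vdot(l,w)); R2=np.array([[np.cos(yaw),-np.sin(yaw)],[np.sin(yaw),np.cos(yaw)]])
O=W.mean(0)-R2@L.mean(0)
def P(x,y,z): return np.r_[O+R2@[x,y],z]
def M(p): return R2.T@(np.asarray(p)[:2]-O)
def down(a):
    a+=yaw; c,s=np.cos(a),np.sin(a); return np.array([[c,s,0],[s,-c,0],[0,0,-1.]])
def force(s,f0): return R2.T@(s["wrist_force"]-f0)[:2]
E
python3 - <<'E'
from h import *
print("yaw",yaw,"O",O,"res",(W-O-L@R2.T).round(4).tolist(),"board",M([.5935,-.015]),"peg",M([.603,.063]))
effector.grasp(5)
env.reach(P(-.130,0,.15),down(0)); env.movel(P(-.130,0,.040),rate=.1)
s=env.sense(); f0=s["wrist_force"]; print(s["t"],M(s["ee_pos"]),s["ee_pos"][2],f0)
x=-.130; log=[]
while x<-.02:
    x+=.003; env.movel(P(x,0,.040),rate=.03); s=env.sense(); f=force(s,f0)
    log.append((round(x,3),round(M(s["ee_pos"])[0],4),*f.round(1),round(s["wrist_force"][2]-f0[2],1)))
    if f[0]<-(9 if x<-.06 else 6): break
print(*log,sep="\n"); print(s["t"])
E
```

```text
yaw 0.10048101074780795 O [ 0.61722926 -0.01435103] res [[0.0008, 0.0002], [-0.0009, 0.0005], [0.0, -0.0007]] board [-0.02367467  0.00173463] peg [-0.00639825  0.07838824]
5.6083 [-1.29496649e-01 -4.12706707e-05] 0.04052172457530819 [ 0.09527028 -0.97479761  0.1197886 ]
(-0.127, np.float64(-0.1264), np.float64(0.5), np.float64(1.4), np.float64(0.4))
(-0.124, np.float64(-0.1237), np.float64(-0.3), np.float64(1.1), np.float64(-0.3))
(-0.121, np.float64(-0.1208), np.float64(0.2), np.float64(1.1), np.float64(-1.4))
(-0.118, np.float64(-0.1178), np.float64(-0.3), np.float64(1.6), np.float64(-1.0))
(-0.115, np.float64(-0.1148), np.float64(0.4), np.float64(1.0), np.float64(-0.5))
(-0.112, np.float64(-0.1118), np.float64(0.3), np.float64(0.2), np.float64(0.1))
(-0.109, np.float64(-0.1088), np.float64(-0.3), np.float64(1.5), np.float64(0.5))
(-0.106, np.float64(-0.1059), np.float64(-0.2), np.float64(0.6), np.float64(1.3))
(-0.103, np.float64(-0.1027), np.float64(-0.7), np.float64(0.6), np.float64(-0.7))
(-0.1, np.float64(-0.0995), np.float64(-0.4), np.float64(1.2), np.float64(-0.2))
(-0.097, 
[... 1191 characters left out ...]
, np.float64(0.7), np.float64(0.4))
(-0.052, np.float64(-0.0516), np.float64(0.8), np.float64(0.7), np.float64(-0.6))
(-0.049, np.float64(-0.0486), np.float64(-0.6), np.float64(1.0), np.float64(0.9))
(-0.046, np.float64(-0.0456), np.float64(-0.2), np.float64(1.8), np.float64(-1.1))
(-0.043, np.float64(-0.0425), np.float64(0.1), np.float64(0.5), np.float64(0.4))
(-0.04, np.float64(-0.0393), np.float64(-0.1), np.float64(1.2), np.float64(-0.1))
(-0.037, np.float64(-0.0366), np.float64(0.3), np.float64(0.3), np.float64(-0.3))
(-0.034, np.float64(-0.0339), np.float64(-1.1), np.float64(0.5), np.float64(-0.9))
(-0.031, np.float64(-0.0336), np.float64(-7.7), np.float64(1.6), np.float64(4.7))
13.8583
```

The force rose at -0.0336, which puts the board origin at about 0.051, the seat within its play. I'll retreat to the peg approach pose and check the drop.

```bash
python3 - <<'E'
from h import *
env.movel(P(-.06,0,.040),rate=.08); env.movel(P(-.09,0,.14),rate=.2)
env.reach(P(-.035,.105,.14),down(-np.pi/4))
for c in("scene","top"):
    p,d=viewer.read_camera(c); cv2.imwrite(f"pics/{c}1.png",p[:,:,::-1])
    i=viewer.camera_info(c);K,R,e=i["intrinsics"],np.array(i["rotation"]),np.array(i["eye"])
    v,u=np.mgrid[:400,:640]; C=np.stack([(u-K[0][2])/K[0][0]*d,-(v-K[1][2])/K[1][1]*d,-d],-1)
    X=C@R.T+e; m=(X[...,:2]-O)@R2
    for nm,(a,b,y0,y1) in dict(far=(.09,.12,-.05,.05),near=(-.02,.0,-.05,.05),left=(-.02,.12,.03,.055),right=(-.02,.12,-.055,-.03),cheekR=(-.1,.1,-.068,-.063)).items():
        k=(m[...,0]>a)&(m[...,0]<b)&(m[...,1]>y0)&(m[...,1]<y1)&(d>0)&(X[...,2]<.11); print(c,nm,k.sum(),np.median(X[...,2][k]).round(4) if k.any() else None)
    for n in("board","peg"): print(n,[(M(r["at"]).round(4).tolist(),round(r["at"][2],3),round(r["score"],2)) for r in tip_of(c,n)])
print(env.sense()["t"])
E
```

```text
scene far 1188 0.0501
scene near 458 0.05
scene left 1027 0.05
scene right 923 0.0498
scene cheekR 181 0.0497
board [([0.052, 0.0012], 0.035, 0.85), ([-0.2943, -0.175], 0.008, 0.8), ([-0.2821, 0.2403], 0.01, 0.76)]
peg [([-0.0021, 0.0772], 0.096, 0.87), ([0.1128, 0.0365], 0.034, 0.26)]
top far 438 0.0508
top near 279 0.05
top left 311 0.0503
top right 559 0.05
top cheekR 163 0.05
board [([0.052, 0.0018], 0.036, 0.91), ([-0.2856, 0.2423], 0.008, 0.71), ([-0.2948, -0.1781], 0.007, 0.61)]
peg []
16.2167
```

View pics/scene1.png

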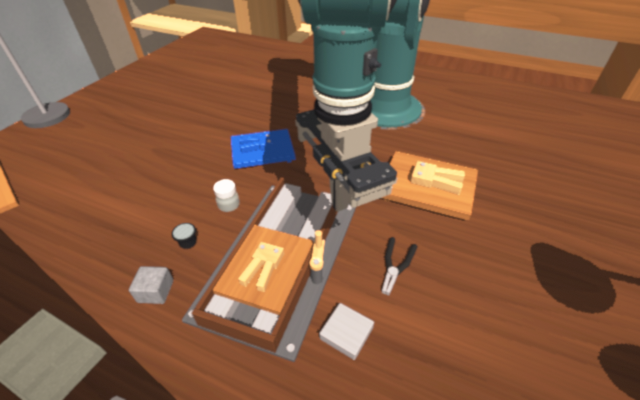

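The board is home: its top is at 50 mm at both ends and on both sides, and its origin is at x≈52 mm. The picture shows it level between the cheeks at about (265,265), with the peg at (318,242) still unturned. Next I'll swing the peg with a 45° face.

```bash
python3 - <<'E'
from h import *
q=2**-.5; piv=np.array([.030,.084])
T=lambda n,z=.074: P(*(piv+n*np.array([q,-q])-.0305*np.array([q,q])),z)
n=-.055; env.movel(T(n,.14),rate=.1); env.movel(T(n),rate=.15)
s=env.sense(); f0=s["wrist_force"]; log=[]; d=np.array([q,-q])
while n<.020:
    n+=.003; env.movel(T(n),rate=.04); s=env.sense(); f=force(s,f0)
    log.append((round(n,3),round(float((M(s["ee_pos"])-piv)@d),4),*f.round(1).tolist()))
    if f@d<-6: break
print(*log[-16:],sep="\n")
env.movel(T(-.03),rate=.1); env.movel(T(-.06,.16),rate=.15); env.movel(P(-.12,.12,.2),rate=.2)
for c in("scene","top"):
    p,_=viewer.read_camera(c); cv2.imwrite(f"pics/{c}2.png",p[:,:,::-1])
    for m in("board","peg"): print(m,[(M(r["at"]).round(4).tolist(),round(r["at"][2],3),round(r["score"],2)) for r in tip_of(c,m)[:2]])
print(env.sense()["t"])
E
```

```text
(-0.034, -0.0342, -2.4, 1.8)
(-0.031, -0.0308, -1.4, 0.6)
(-0.028, -0.0274, -1.2, -0.4)
(-0.025, -0.0243, -0.8, 1.5)
(-0.022, -0.0215, -1.4, 0.4)
(-0.019, -0.0186, 0.0, 1.2)
(-0.016, -0.0156, -0.8, 0.3)
(-0.013, -0.0126, -0.6, 0.4)
(-0.01, -0.0097, -0.5, -0.3)
(-0.007, -0.0066, -1.3, 1.0)
(-0.004, -0.0037, -0.7, 1.7)
(-0.001, -0.0007, -0.5, 1.3)
(0.002, 0.0022, -0.1, 2.5)
(0.005, 0.0051, -0.6, 2.4)
(0.008, 0.0078, -1.1, 3.4)
(0.011, 0.0083, -5.5, 6.6)
board [([-0.291, -0.1745], 0.009, 0.94), ([0.0558, 0.0037], 0.032, 0.93)]
peg [([0.027, 0.0532], 0.094, 0.55), ([-0.0978, -0.1673], -0.001, 0.24)]
board [([-0.2955, -0.1773], 0.007, 0.9), ([0.0523, 0.0024], 0.032, 0.82)]
peg [([0.0294, 0.0456], 0.098, 0.54)]
24.8083
```

View pics/scene2.png

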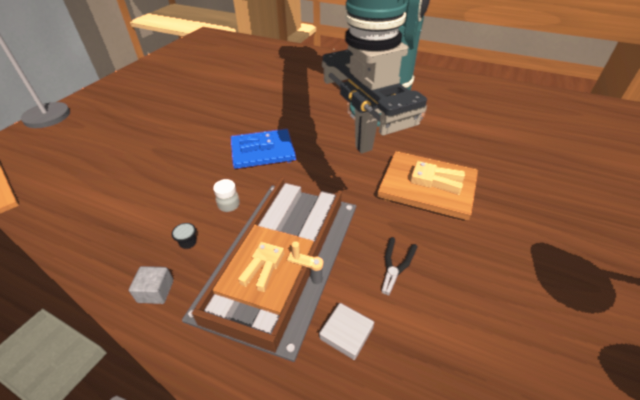

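The arm lies across the board, from (318,264) to the peg at (295,250). The peg measures (29,46) mm against the expected (30,48), and 5.5 N along the turning direction at the end means it reached its stop. The board is still home and the bystanders haven't moved.

```bash
python3 -c "
from h import *
print(workorder.finish_job())"
```

```text
the job is handed in; nothing more can be done
None
```

The board is home in its notches, the turn button is swung fully across it, the bystanders look unmoved in the pictures, and the job was handed in after about 25 s of the allowed 53 s.

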